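Mix a capped tube on a touch vortex mixer

TASK

Mix the sample in the tall capped tube: first switch the vortex mixer to touch mode by pressing the front end of its rocker (the end away from the rubber cup) fully down, then lift the tall tube out of the rack. Push its tip straight down into the rubber cup until the sprung head is fully down on its stop; be firm on the stop but gentle, and finish like that, still gripping the tube upright and holding the head down, without letting go. Leave the two shorter tubes, the flask and the beaker where they are.

Things in the scene. Friction and masses are not known exactly. Their poses are not given: they have to be found in the camera images.
- mixer: White vortex mixer, 170 (x) by 130 (y) mm, fixed, yaw within 0.45. Origin: centre of underside; x runs from its front (towards the robot) to its back. Front deck (x -83 to -15 mm) 56 mm high, with the rocker at x -50, y -30 and a speed dial (not used; 30 mm wide, 11 high) at y +32. Rear part 82 mm high, carrying the sprung head with its rubber cup at x +34, y 0.
- mixer_head (a joint): Travel of the sprung head straight down, m: 0 = up, 0.008 = on its hard stop (a hard push reads a little more). The spring gives from about 3.6 N and takes about 8.4 N to reach the stop; push beyond that goes into the stop. A steady push of 11 to 20 N holds it well; over 30 N is too hard, 45 N harms it.
- mixer_seat (a point): Centre of the flat floor (18 mm across) inside the black rubber cup; moves with the head. 100 mm above the bench with the head up, 92 mm on the stop. The cup is a funnel open upward: rim 21 mm above this point, 44 mm across inside, 52 outside. The tube's tip stands on this floor with 3 to 5 mm play sideways.
- mixer_rocker (a joint): Black two-position rocker switch, rad: about -0.2 = off (rear end down, front end raised), 0.22 = touch mode (front end fully down, its face then level). Stays where left. Rocks about the mixer's y; 36 mm long (along x), 22 mm wide. Pressing its front end takes about 3 N.
- rocker_front (a point): Point on the upper face of the rocker's front half, 14 mm in front of its pivot, where it is pressed; moves with the rocker. About 68 mm above the bench when off, 62 mm in touch mode.
- rack: Bare-metal grid rack, 80 (x) by 191 (y) by 62 mm high, fixed, yaw within 0.45; 2 by 5 square openings of 31 mm at 37 mm pitch. Origin: centre of underside, y along its length. The tall tube and two short ones stand in the openings at (x, y) = (-18.5, -74), (18.5, 0), (-18.5, 74) mm; which is where varies.
- tube_tall: The tube to mix: white 50 ml centrifuge tube, blue ribbed screw cap, 116 mm tall, about 60 g. Origin: centre of its tip (lowest point), z towards the cap. Tip 8 mm across, cone to 29 mm diameter at 15 mm, straight 29 mm body, cap 34 mm diameter from 94 to 116 mm. In the rack the tip is 5 mm and the cap top 121 mm above the bench; it must rise 60 mm to leave.
- tube_short_a: Short tube, same diameter, colours and cap as the tall one but 84 mm tall (cap top 89 mm above the bench in the rack). Origin: centre of its tip. Leave it.
- tube_short_b: Second short tube, as tube_short_a. Leave it.
- flask: Loose conical glass flask with a black stopper, 82 mm wide, 124 mm tall, between the mixer and the rack. Origin: centre of its underside. Leave it.
- beaker: Loose glass beaker, 72 mm wide, 90 mm tall, between the mixer and the rack. Origin: centre of its underside. Leave it.
Not all that is in view belongs to the job. Leave any orange look-alike of the tube_tall alone. There is more than one size of the mixer; the job needs the larger.

How it is judged:
By the outcome, as a careful person would: the job done as asked, in the order asked, and still so for the second after the job is handed in, while the arm keeps its last pose, push and grip.
It also fails if it takes over 58 s, if anything falls off the work surface, if the arm or the gripper's body presses on something with over 40 N, if the wrist force passes 120 N, or if a joint passes its speed limit or range.

ROBOT

A 6-joint arm with a two-finger parallel gripper is mounted at the origin on the work surface. World frame = base frame: x ahead of the robot, y to its left, z up, the work surface at z = 0. Lengths are in m, angles in rad, forces in N, time in s.
With the tool pointing down it reaches from about 0.35 to 0.95 m from the base axis. Payload 17.4 kg.
Tool frame: the origin (TCP) lies at the very end of the fingers, on their centre line; the grasp point (between the pads) lies 19 mm behind it (arm.tcp_to_grasp is the distance from the TCP to the grasp point, in m); y points along the fingers, x is the direction in which the jaws open and shut, and the axes are right-handed (so a half turn about y gives the same grasp; the last joint's range is limited). The gripper opens to 93 mm and grips with 3 to 60 N. Pads are 15 mm wide; open, the fingers measure 128 mm over their backs; the gripper's body (75 mm by 188 mm) begins 65 mm behind the grasp point.
Start: joints at [-0.038, 0.116, 1.442, -0, 1.584, -0.038], TCP at [0.675, -0, 0.219] pointing down, gripper open.
Joint ranges: [-2.83, 2.83], [-0.83, 2.19], [0.07, 2.5], [-1.14, 4.28], [0.01, 3], [-2.97, 2.97]. Speed limits (rad/s): [1.89, 1.89, 2.22, 3.14, 3.14, 3.14].

INTERFACE

Orientations are given as a unit quaternion [w, x, y, z].
In Python, from bench import observe, get_image, camera_model, order, models, arm gives the robot as it stands. The module is installed in compiled form; this text tells all that it offers.
- The arm moves only by the tool apply_moves, never from a script. Its argument "commands" is a list of rows, each a list of 3 entries, a list of its own where there are three numbers: the opening, from 0 (shut) to 1 (fully open), then the shift along the tool's x, y, z each as a share of 15 cm, from -1 to 1, then the turn, a rotation vector about the tool's x, y, z each as a share of 45 degrees, from -1 to 1. In form: [[claw, [dx, dy, dz], [wx, wy, wz]], ...]. A call has 1 to 8 rows; each row shifts and turns the commanded pose from where the row before left it, along the tool's axes as they then stand; what a row does not reach is not made up. A row lasts 1/12 s, in which the tool goes at most 41.7 mm and 7.16 degrees, less where a joint would pass 70% of its speed; a pose out of reach is approached as far as the arm can. A call with a number of a shift or a turn outside -1 to 1 is refused whole. A call with a gripper value outside its range is refused whole. The fingers move at their own pace and stop on an object; "force" is the grip in N (left out, the last holds). Time passes only in rows, so rows that do not move let the fingers close. It gives the time, the measured TCP pose, the force and the opening at its end, in the units of the state.
- observe(): the state, without advancing time (a new reading comes with each control period).
- get_image(name): name is "scene" or "side" or "wrist"; returns the picture (400x640x3 uint8, red, green, blue); there is no depth.
- camera_model(name): a dict with "fx", "fy", "cx", "cy" (pixels), "R" (3x3) and "t" (3): a world point X has camera coordinates R X + t; the wrist camera has in their place "hand_eye" (4x4, takes a point from camera to tool coordinates, whose origin is the TCP and whose axes are the tool frame's). Camera axes: x right, y down, z forward; pixel columns grow to the right and rows downward; lengths in m; the calibration is good to about 2 mm. A picture is of the moment at which its call begins: read the wrist's pose just before it. camera_model takes no time and is no camera call.
- order.finish_job(): hands the job in, once; it reports no verdict.
Trained networks look in the newest picture that a camera, given by its name, has taken for a name from the list of things; names that differ only in an ending like _2 or _b are one class to them, and where a whole thing is asked for, a point or a joint stands for the part that bears it (a point fixed in the world has none). Each returns a list of dicts, best first, with "confidence" (0 to 1); they miss things now and then, are a little off and sometimes report something else, mostly with a low value. They report only what shows in the picture. A call takes as long as a camera call. They do not tell look-alikes from the thing itself.
- models.look_for(camera, name): "rect" ([left, top, width, height] in pixels, round what is visible of it).
- models.cut_out(camera, name): "region" (400x640 bool, what is visible of it) and "rect" ([left, top, width, height] in pixels, round what is visible of it).
- models.tip_of(camera, name): "centre" ([column, row] in pixels: a listed point, or the origin of a listed thing).
The state is a dict: "clock": time; "q": joint angles; "qd": joint speeds; "effort": joint torques, N m; "position": TCP position; "tool_rot": TCP orientation; "ft_force": force on the tool from outside, world axes, zero at the start; "moment": the same for the moment, N m; "width": opening from 0.0 (shut) to 1.0 (fully open).
Only numpy, scipy, OpenCV 4.12 (cv2) and the standard library are available. Lean on these libraries where they do the work, as an engineer would, in place of code of your own. Each camera call takes 0.05 s, during which the arm holds its last target. There are 200 camera calls.

## Working session

There is one attempt and no reset: what is moved stays moved. The work goes in short steps, Python scripts to look and compute and a tool call to move; the robot and the scene stay as the last step left them, time stands still between calls to the robot, and variables do not carry over. Pictures are saved under pics/ and viewed, about 8 in all and at most 12, crops included, and the job is handed in when it is done.

Besides the shell and the picture viewer there is one more tool, called by a JSON object that holds its "op" and its "data", one argument or row to a line. apply_moves: Moves the arm, as the interface text tells. Shift numbers are shares of 15 cm and turn numbers shares of 45 degrees, none past 1 either way. Its arguments: {"type":"object","properties":{"commands":{"type":"array","items":{"type":"array"}},"force":{"type":"number"}},"required":["commands"]}

```bash
mkdir -p pics; python3 - <<'E'
from bench import *
import cv2,numpy as np
s=observe();print({k:np.round(v,3).tolist() for k,v in s.items()}, arm.tcp_to_grasp)
for c in ("scene","side"):
    im=get_image(c);cv2.imwrite(f"pics/{c}0.png",im[...,::-1])
    m=camera_model(c);print(c,m)
    for n in ("mixer","mixer_seat","rocker_front","rack","tube_tall","tube_short_a","flask","beaker"):
        print(n,[(np.round(d["centre"]).tolist(),round(d["confidence"],2)) for d in models.tip_of(c,n)][:4])
E
```

```text
{'clock': 0.0, 'q': [-0.038, 0.116, 1.442, 0.0, 1.584, -0.038], 'qd': [-0.001, 0.0, 0.002, 0.0, -0.0, -0.0], 'effort': [-0.002, -72.127, -62.261, 0.078, 0.024, -0.0], 'position': [0.675, 0.0, 0.218], 'tool_rot': [0.707, -0.707, 0.0, 0.0], 'ft_force': [0.171, -0.855, -0.532], 'moment': [-0.031, 0.01, 0.007], 'width': 1.0} 0.0188
scene {'fx': 398.1443956055535, 'fy': 398.1443956055535, 'cx': 321.81147265200474, 'cy': 202.3398657229289, 'R': array([[ 0.35165141,  0.93601827,  0.01452894],
       [ 0.7478625 , -0.27156063, -0.60576935],
       [-0.56306569,  0.22388529, -0.79550764]]), 't': array([-0.20474924, -0.3260473 ,  1.39741312])}
mixer [([208.0, 208.0], 0.92), ([255.0, 255.0], 0.7)]
mixer_seat [([252.0, 245.0], 0.55), ([205.0, 196.0], 0.51)]
rocker_front [([191.0, 189.0], 0.58), ([233.0, 225.0], 0.48), ([392.0, 205.0], 0.3)]
rack [([392.0, 206.0], 0.69)]
tube_tall [([436.0, 189.0], 0.74), ([418.0, 198.0], 0.59)]
tube_short_a [([363.0, 202.0], 0.6), ([394.0, 213.0], 0.57)]
flask [([312.0, 222.0], 0.97)]
beaker [([344.0, 283.0], 0.65)]
side {'fx': 495.39745428454614, 'fy': 495.39745428454614, 'cx': 315.6064347149406, 'cy': 201.81197661488466, 'R': array([[ 0.923602  , -0.3830962 , -0.01402304],
       [-0.29849902, -0.69573245, -0.65334118],
       [ 0.24053624,  0.60761308, -0.75693372]]), 't': array([-0.46753914,  0.25934752,  1.08581287])}
mixer [([364.0, 301.0], 0.94), ([301.0, 367.0], 0.93)]
mixer_seat [([379.0, 266.0], 0.91), ([302.0, 177.0], 0.7), ([306.0, 348.0], 0.53)]
rocker_front [([348.0, 304.0], 0.71), ([392.0, 215.0], 0.49)]
rack [([295.0, 180.0], 0.6)]
tube_tall [([270.0, 145.0], 0.91), ([284.0, 162.0], 0.61)]
tube_short_a [([291.0, 197.0], 0.7), ([300.0, 177.0], 0.57)]
flask [([318.0, 244.0], 0.62)]
beaker [([393.0, 218.0], 0.93)]
```

View pics/scene0.png

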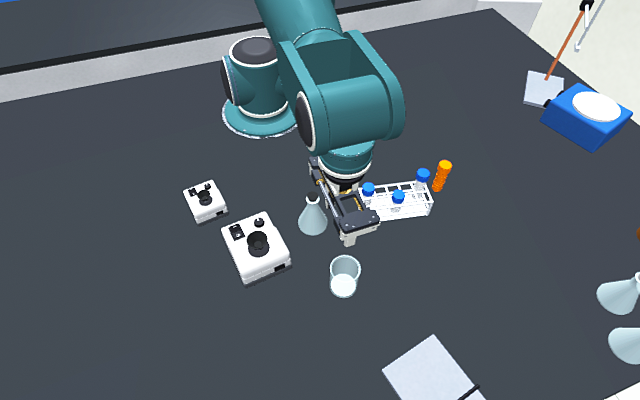

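View pics/side0.png

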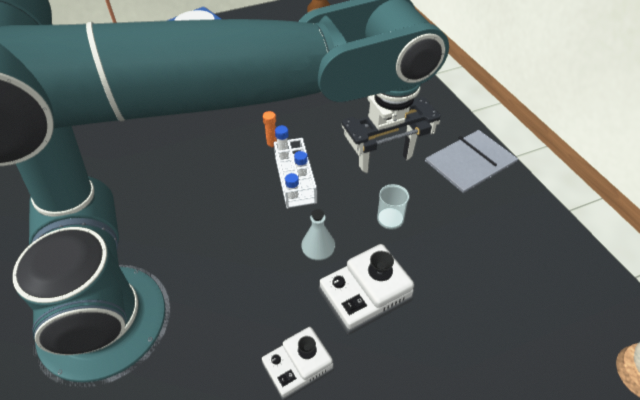

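The larger mixer is at scene (257,247) and side (367,287). The tall tube is at the rack's far end, with its cap at scene (422,175) and side (281,132). The orange look-alike stands outside the rack at scene (442,175).

```bash
cat >h.py <<'E'
from bench import *
import cv2,numpy as np
from scipy.spatial.transform import Rotation as Ro
np.set_printoptions(precision=4,suppress=True)
def cam(c,s=None):
    m=camera_model(c)
    if c=="wrist":
        s=s or observe();w,x,y,z=s["tool_rot"]
        T=np.eye(4);T[:3,:3]=Ro.from_quat([x,y,z,w]).as_matrix();T[:3,3]=s["position"]
        E=np.linalg.inv(T@np.array(m["hand_eye"]));R,t=E[:3,:3],E[:3,3]
    else: R,t=m["R"],m["t"]
    K=np.array([[m["fx"],0,m["cx"]],[0,m["fy"],m["cy"]],[0,0,1]])
    return K,R,t
def proj(c,X,s=None):
    K,R,t=cam(c,s);p=K@(R@np.array(X).T+t[:,None]);return (p[:2]/p[2]).T
def at_z(c,uv,z,s=None):
    K,R,t=cam(c,s);d=R.T@np.linalg.inv(K)@np.r_[uv,1];o=-R.T@t
    return o+d*(z-o[2])/d[2]
def tri(a,b):
    P=[np.c_[K@R,K@t] for K,R,t in (cam("scene"),cam("side"))]
    X=cv2.triangulatePoints(P[0],P[1],np.float64(a),np.float64(b));return (X[:3]/X[3]).ravel()
E
python3 - <<'E'
from h import *
C={"seat":((252,245),(379,266),.1),"rock":((233,225),(348,304),.068),"mixer":((255,255),(364,301),0),"tall":((418,198),(284,162),.005),"cap":((422,175),(281,132),.115),
"rack":((392,206),(295,180),0),"flask":((312,222),(318,244),0),"beaker":((344,283),(393,218),0),"shortA":((363,202),(291,197),.005),"shortB":((394,213),(300,177),.005),"orange":((436,189),(270,145),0)}
for n,(a,b,z) in C.items(): print(n,tri(a,b),at_z("scene",a,z)[:2],at_z("side",b,z)[:2])
print(camera_model("wrist"))
E
```

```text
seat [ 0.5842 -0.1741  0.1035] [ 0.587  -0.1807] [ 0.5838 -0.167 ]
rock [ 0.4935 -0.2093  0.0705] [ 0.4923 -0.2101] [ 0.4939 -0.2075]
mixer [ 0.5509 -0.177  -0.0088] [ 0.5562 -0.1775] [ 0.5482 -0.1812]
tall [ 0.5367  0.315  -0.0048] [0.538  0.3163] [0.5344 0.2997]
cap [0.5356 0.3061 0.1095] [0.5404 0.3014] [0.5338 0.3011]
rack [0.5386 0.2294 0.0011] [0.5351 0.234 ] [0.5394 0.227 ]
flask [ 0.5124 -0.002   0.0072] [ 0.5087 -0.0016] [0.5141 0.0038]
beaker [0.7172 0.0037 0.0069] [0.7108 0.0112] [0.7213 0.004 ]
shortA [0.5032 0.1564 0.0177] [0.4965 0.1592] [0.5062 0.1691]
shortB [ 0.5568  0.2314 -0.0014] [0.5624 0.2258] [0.5545 0.2276]
orange [ 0.5227  0.3872 -0.0004] [0.5231 0.3867] [0.5226 0.387 ]
{'fx': 301.7614179917971, 'fy': 301.7614179917971, 'cx': 316.4679696762788, 'cy': 196.71658444025337, 'hand_eye': array([[ 1.    , -0.0002, -0.0002,  0.0014],
       [ 0.0001, -0.2899,  0.9571, -0.1657],
       [-0.0003, -0.9571, -0.2899,  0.0812],
       [ 0.    ,  0.    ,  0.    ,  1.    ]])}
```

{"op": "apply_moves", "data": {
  "commands": [
    [0, [-0.19, -0.06, -0.2], [0, 0, 0]],
    [0, [-0.19, -0.06, -0.2], [0, 0, 0]],
    [0, [-0.19, -0.06, -0.2], [0, 0, 0]],
    [0, [-0.19, -0.06, -0.2], [0, 0, 0]],
    [0, [-0.19, -0.06, -0.2], [0, 0, 0]],
    [0, [0, 0, 0], [0, 0, 0]],
    [0, [0, 0, 0], [0, 0, 0]]
  ],
  "force": 10
}}

```text
clock: 1.48
position: [0.5341, -0.1489, 0.2641]
tool_rot: [-0.707, 0.707, -0.0, 0.002]
ft_force: [-0.3, 0.3, 0.2]
width: 0.545
```

```bash
python3 - <<'E'
from h import *
s=observe();print(s["position"],s["tool_rot"],s["width"],s["clock"])
im=get_image("wrist");cv2.imwrite("pics/w1.png",im[...,::-1])
for n,z in (("mixer_seat",.1),("rocker_front",.068),("mixer",0)):
    for d in models.tip_of("wrist",n)[:3]: print(n,d["centre"],d["confidence"],at_z("wrist",d["centre"],z,s))
E
```

```text
[ 0.5341 -0.1489  0.2641] [-0.7069  0.7073 -0.0002  0.0017] 0.545228063713494 1.4833
mixer_seat [360.7, 194.9] 0.76 [ 0.5861 -0.1656  0.1   ]
mixer_seat [200.0, 259.7] 0.65 [ 0.3935 -0.2473  0.1   ]
rocker_front [283.8, 219.5] 0.8 [ 0.4937 -0.2077  0.068 ]
rocker_front [162.6, 270.3] 0.5 [ 0.3274 -0.2805  0.068 ]
mixer [203.0, 239.7] 0.69 [ 0.3592 -0.2672  0.    ]
mixer [329.7, 177.3] 0.61 [ 0.5552 -0.1684  0.    ]
```

View pics/w1.png

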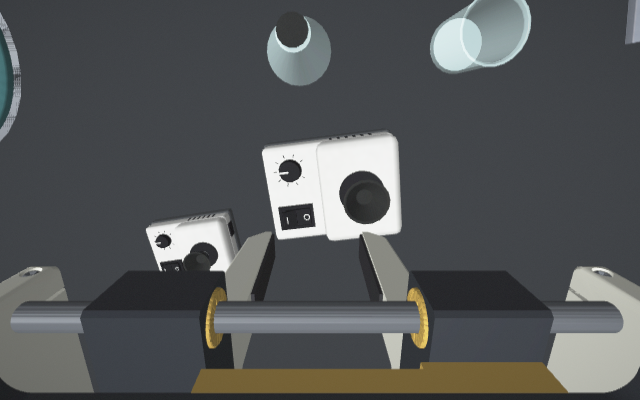

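The wrist picture shows the large mixer's rocker at (297,217) and its cup at (365,197). The small mixer is at lower left. All three views agree on the positions, so I go above the rocker, turn about 84° and close the fingers.

{"op": "apply_moves", "data": {
  "commands": [
    [0, [-0.14, 0, -0.2], [0, 0, 0]],
    [0, [-0.14, 0, -0.2], [0, 0, 0]],
    [0, [0, 0, 0], [0, 0.156, 0]],
    [0, [0, 0, 0], [0, 0.156, 0]],
    [0, [0, 0, 0], [0, 0.156, 0]],
    [0, [0, 0, 0], [0, 0.156, 0]],
    [0, [0, 0, 0], [0, 0.156, 0]],
    [0, [0, 0, 0], [0, 0.156, 0]]
  ]
}}

```text
clock: 2.35
position: [0.4935, -0.2068, 0.2622]
tool_rot: [0.659, -0.659, 0.256, -0.255]
ft_force: [-0.1, 0.0, -0.0]
width: 0.003
```

{"op": "apply_moves", "data": {
  "commands": [
    [0, [0, 0.17, 0], [0, 0.156, 0]],
    [0, [0, 0.17, 0], [0, 0.156, 0]],
    [0, [0, 0.17, 0], [0, 0.156, 0]],
    [0, [0, 0.17, 0], [0, 0.156, 0]],
    [0, [0, 0.17, 0], [0, 0.156, 0]],
    [0, [0, 0.17, 0], [0, 0.156, 0]],
    [0, [0, 0, 0], [0, 0, 0]],
    [0, [0, 0, 0], [0, 0, 0]]
  ]
}}

```text
clock: 3.02
position: [0.4928, -0.2067, 0.1091]
tool_rot: [-0.525, 0.526, -0.474, 0.472]
ft_force: [-0.2, 0.5, 1.2]
width: 0.005
```

```bash
python3 - <<'E'
from h import *
s=observe();print(s["position"],s["tool_rot"],s["width"],s["clock"])
im=get_image("wrist");cv2.imwrite("pics/w2.png",im[...,::-1])
for n,z in (("mixer_seat",.1),("rocker_front",.068)):
    for d in models.tip_of("wrist",n)[:3]: print(n,d["centre"],d["confidence"],at_z("wrist",d["centre"],z,s))
E
```

```text
[ 0.4928 -0.2067  0.1091] [-0.5254  0.526  -0.4739  0.4719] 0.004574048028735594 3.0167
mixer_seat [263.9, 69.0] 0.57 [ 0.5902 -0.168   0.1   ]
rocker_front [319.2, 215.3] 0.86 [ 0.4984 -0.2079  0.068 ]
```

View pics/w2.png

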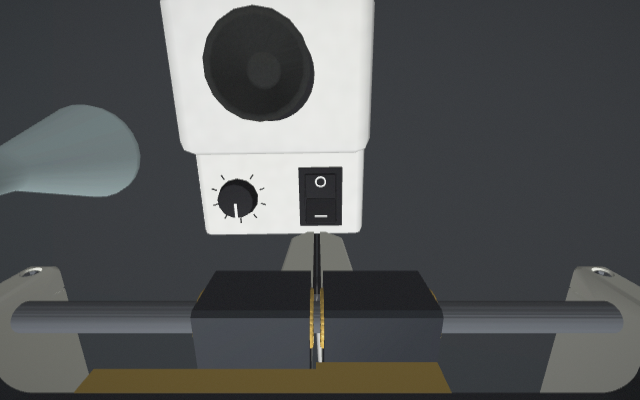

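The rocker (319,200) is in line with the shut fingers (column 317). Pressing down.

{"op": "apply_moves", "data": {
  "commands": [
    [0, [0, 0.12, 0.013], [0, 0, 0]],
    [0, [0, 0.12, 0], [0, 0, 0]],
    [0, [0, 0.025, 0], [0, 0, 0]],
    [0, [0, 0.02, 0], [0, 0, 0]],
    [0, [0, 0.02, 0], [0, 0, 0]],
    [0, [0, 0, 0], [0, 0, 0]]
  ]
}}

```text
clock: 3.67
position: [0.4951, -0.2076, 0.0651]
tool_rot: [0.525, -0.525, 0.474, -0.475]
ft_force: [-0.8, -0.1, 0.8]
width: 0.004
```

{"op": "apply_moves", "data": {
  "commands": [
    [0, [0, 0.013, 0], [0, 0, 0]],
    [0, [0, 0, 0], [0, 0, 0]]
  ]
}}

```text
clock: 3.83
position: [0.4951, -0.2076, 0.0628]
tool_rot: [0.525, -0.524, 0.474, -0.475]
ft_force: [0.9, -1.5, 2.7]
width: 0.003
```

{"op": "apply_moves", "data": {
  "commands": [
    [0, [0, 0.01, 0], [0, 0, 0]],
    [0, [0, 0, 0], [0, 0, 0]]
  ]
}}

```text
clock: 4.0
position: [0.4952, -0.2077, 0.0623]
tool_rot: [0.525, -0.524, 0.474, -0.475]
ft_force: [-5.0, 1.7, 15.2]
width: 0.003
```

The force rose to 15 N at 62 mm, which is the rocker's stop. I back off and check.

{"op": "apply_moves", "data": {
  "commands": [
    [0, [0, -0.15, 0], [0, 0, 0]],
    [0, [0, -0.25, 0], [0, 0, 0]],
    [0, [0, 0, 0], [0, 0, 0]]
  ]
}}

```text
clock: 4.25
position: [0.4968, -0.2082, 0.1273]
tool_rot: [0.525, -0.524, 0.472, -0.477]
ft_force: [1.1, -0.7, 1.5]
width: 0.005
```

```bash
python3 - <<'E'
from h import *
s=observe();print(s["position"])
im=get_image("wrist");a=im[120:260,160:400];b=cv2.cvtColor(cv2.imread("pics/w2.png"),4)[120:260,160:400]
cv2.imwrite("pics/w3.png",cv2.resize(np.hstack([b,a])[...,::-1],None,fx=1.66,fy=1.66))
for n,z in (("mixer_seat",.1),("rocker_front",.062)):
    for d in models.tip_of("wrist",n)[:2]: print(n,d["centre"],d["confidence"],at_z("wrist",d["centre"],z,s))
E
```

```text
[ 0.4968 -0.2082  0.1273]
mixer_seat [262.7, 78.8] 0.67 [ 0.5908 -0.1663  0.1   ]
rocker_front [317.6, 212.7] 0.98 [ 0.4961 -0.2093  0.062 ]
rocker_front [105.2, 156.0] 0.2 [ 0.5258 -0.0424  0.062 ]
```

View pics/w3.png

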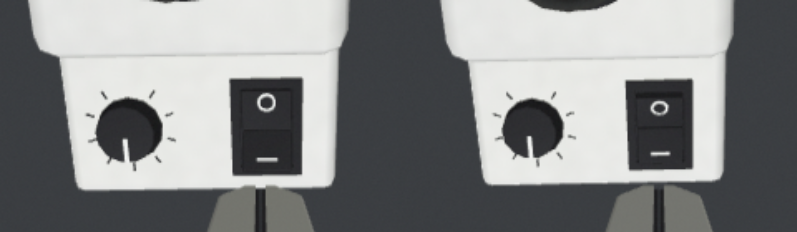

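The face at the front ("—") end is now level and the "O" end is raised, so the rocker is in touch mode. Next I go up, turn back and travel to the rack.

{"op": "apply_moves", "data": {
  "commands": [
    [0, [0, -0.12, 0], [0, -0.156, 0]],
    [0, [0, -0.12, 0], [0, -0.156, 0]],
    [0, [0, -0.12, 0], [0, -0.156, 0]],
    [0, [0, -0.12, 0], [0, -0.156, 0]],
    [0, [0, -0.12, 0], [0, -0.156, 0]],
    [0, [0, -0.12, 0], [0, -0.156, 0]],
    [0, [0, -0.12, 0], [0, -0.156, 0]],
    [0, [0, -0.12, 0], [0, -0.156, 0]]
  ]
}}

```text
clock: 5.07
position: [0.4945, -0.2073, 0.2641]
tool_rot: [0.687, -0.686, 0.17, -0.169]
ft_force: [-0.0, 0.3, -0.3]
width: 0.005
```

{"op": "apply_moves", "data": {
  "commands": [
    [0, [0, 0, 0], [0, -0.156, 0]],
    [0, [0, 0, 0], [0, -0.156, 0]],
    [0, [0, 0, 0], [0, -0.156, 0]],
    [0, [0, 0, 0], [0, -0.156, 0]],
    [0.7, [0.02, 0, 0.26], [0, 0, 0]],
    [0.7, [0.02, 0, 0.26], [0, 0, 0]],
    [0.7, [0.02, 0, 0.26], [0, 0, 0]],
    [0.7, [0.02, 0, 0.26], [0, 0, 0]]
  ]
}}

```text
clock: 5.73
position: [0.5063, -0.0499, 0.2633]
tool_rot: [0.707, -0.707, 0.001, 0.0]
ft_force: [-0.1, 0.1, 0.2]
width: 0.243
```

{"op": "apply_moves", "data": {
  "commands": [
    [0.7, [0.02, 0, 0.26], [0, 0, 0]],
    [0.7, [0.02, 0, 0.26], [0, 0, 0]],
    [0.7, [0.02, 0, 0.26], [0, 0, 0]],
    [0.7, [0.02, 0, 0.26], [0, 0, 0]],
    [0.7, [0.02, 0, 0.26], [0, 0, 0]],
    [0.7, [0.02, 0, 0.26], [0, 0, 0]],
    [0.7, [0.02, 0, 0.26], [0, 0, 0]],
    [0.7, [0, 0, 0], [0, 0, 0]]
  ]
}}

```text
clock: 6.4
position: [0.5272, 0.2268, 0.2625]
tool_rot: [0.707, -0.707, -0.0, 0.002]
ft_force: [0.3, 0.7, -0.3]
width: 0.7
```

```bash
python3 - <<'E'
from h import *
s=observe();print(s["position"],s["tool_rot"],s["width"],s["clock"])
im=get_image("wrist");cv2.imwrite("pics/w4.png",im[...,::-1])
for n,z in (("tube_tall",.005),("tube_short_a",.005),("rack",0)):
    for d in models.tip_of("wrist",n)[:3]: print(n,d["centre"],d["confidence"],at_z("wrist",d["centre"],z,s))
E
```

```text
[0.5272 0.2268 0.2625] [ 0.7073 -0.7069 -0.0004  0.0024] 0.6997976587577515 6.4
tube_tall [324.5, 108.0] 0.72 [0.5382 0.3048 0.005 ]
tube_tall [318.4, 47.8] 0.72 [0.5296 0.3784 0.005 ]
tube_short_a [338.4, 165.5] 0.78 [0.5589 0.2265 0.005 ]
tube_short_a [303.4, 208.0] 0.7 [0.5086 0.1625 0.005 ]
rack [328.1, 164.9] 0.62 [0.5444 0.2263 0.    ]
```

View pics/w4.png

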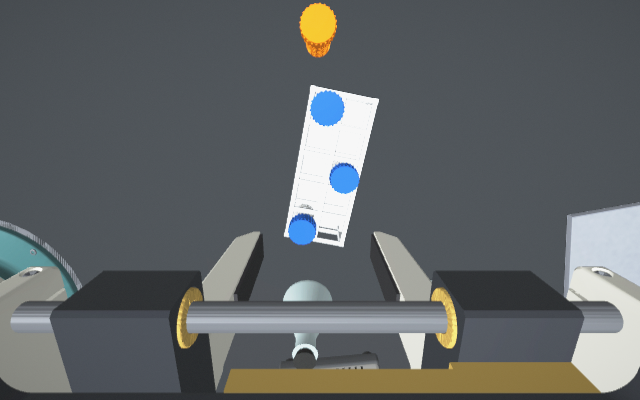

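The tall tube's cap is at (327,108), the short caps are at (344,178) and (302,229), and the orange one is at (318,22), outside the rack.

```bash
python3 - <<'E'
from h import *
im=cv2.imread("pics/w4.png").astype(int)
m=((im[...,0]-im[...,2])>90).astype(np.uint8)
n,l,st,ce=cv2.connectedComponentsWithStats(m)
for i in range(1,n):
    if st[i,4]>200: print(st[i],ce[i],at_z("wrist",st[i,:2]+st[i,2:4]/2,.119),at_z("wrist",ce[i],.087))
E
```

```text
[310  90  35  36 942] [326.8461 107.9246] [0.5397 0.2996 0.119 ] [0.5401 0.2994 0.087 ]
[329 163  31  31 709] [343.8449 178.0226] [0.5584 0.2282 0.119 ] [0.5606 0.2211 0.087 ]
[288 214  28  31 686] [301.7741 229.3878] [0.5127 0.17   0.119 ] [0.5107 0.1565 0.087 ]
```

{"op": "apply_moves", "data": {
  "commands": [
    [0.7, [0.04, 0, 0.245], [0, 0, 0]],
    [0.7, [0.04, 0, 0.245], [0, 0, 0]],
    [0.7, [0, 0.23, 0], [0, 0, 0]],
    [0.7, [0, 0.23, 0], [0, 0, 0]],
    [0.7, [0, 0.23, 0], [0, 0, 0]],
    [0.7, [0, 0.23, 0], [0, 0, 0]],
    [0.7, [0, 0.2, 0], [0, 0, 0]],
    [0.7, [0, 0, 0], [0, 0, 0]]
  ]
}}

```text
clock: 7.27
position: [0.5376, 0.2924, 0.0902]
tool_rot: [-0.706, 0.708, -0.003, -0.002]
ft_force: [-1.5, -0.4, -0.5]
width: 0.702
```

{"op": "apply_moves", "data": {
  "commands": [
    [0.7, [0.01, 0, 0.057], [0, 0, 0]],
    [0.7, [0, 0, 0], [0, 0, 0]],
    [0.7, [0, 0, 0], [0, 0, 0]]
  ],
  "force": 35
}}

```text
clock: 7.52
position: [0.5424, 0.3042, 0.0995]
tool_rot: [0.708, -0.707, -0.001, -0.001]
ft_force: [-0.3, 0.1, 0.5]
width: 0.701
```

```bash
python3 - <<'E'
from h import *
s=observe();print(s["position"],s["tool_rot"],s["width"],s["clock"])
w=get_image("wrist");a=get_image("side")[90:220,220:360]
cv2.imwrite("pics/w5.png",np.hstack([cv2.resize(w[60:260,200:450],(420,336)),cv2.resize(a,(362,336))])[...,::-1])
m=((w[...,2].astype(int)-w[...,0])>90).astype(np.uint8)
n,l,st,ce=cv2.connectedComponentsWithStats(m)
for i in range(1,n):
    if st[i,4]>200: print(st[i],at_z("wrist",st[i,:2]+st[i,2:4]/2,.121,s))
E
```

```text
[0.5424 0.3042 0.0995] [ 0.7077 -0.7066 -0.001  -0.0011] 0.7006471758052063 7.5167
[ 274  218   64   70 3403] [0.5382 0.3106 0.121 ]
[316 333  48  25 955] [0.5575 0.2505 0.121 ]
```

View pics/w5.png

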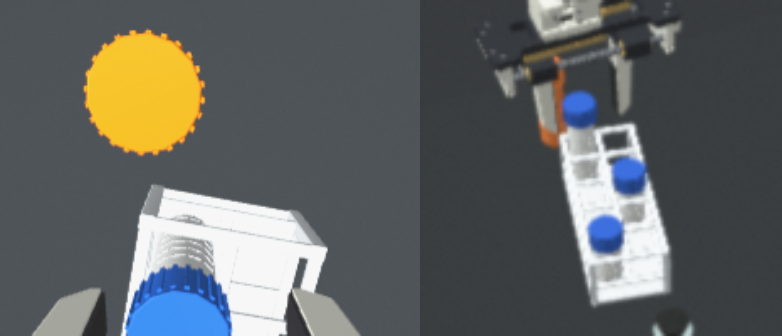

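{"op": "apply_moves", "data": {
  "commands": [
    [0.7, [0, 0, 0], [0, 0, 0]],
    [0.7, [0, 0, 0], [0, 0, 0]],
    [0.7, [0, 0, 0], [0, 0, 0]]
  ]
}}

```text
clock: 7.87
position: [0.5413, 0.3037, 0.0972]
tool_rot: [0.707, -0.707, -0.0, -0.0]
ft_force: [-0.2, -0.4, -0.6]
width: 0.703
```

```bash
python3 - <<'E'
from h import *
s=observe();print(s["position"],s["tool_rot"],s["clock"])
w=get_image("wrist")
# predicted rims: cap top z .121 r .017, fit disc centre by brightness (top face lit) 
hsv=cv2.cvtColor(w,cv2.COLOR_RGB2HSV)
blue=((w[...,2].astype(int)-w[...,0])>90)
print(np.unique(hsv[...,2][blue][::7],return_counts=True)[0][-5:])
top=(blue&(hsv[...,2]>225)).astype(np.uint8)
n,l,st,ce=cv2.connectedComponentsWithStats(top)
for i in range(1,n):
    if st[i,4]>200: print(st[i],ce[i],at_z("wrist",st[i,:2]+st[i,2:4]/2,.121,s))
th=np.linspace(0,6.28,40)
for y in (.296,.300,.304,.308):
    p=proj("wrist",np.c_[.54+.017*np.cos(th),y+.017*np.sin(th),th*0+.121],s); print(y,p.min(0),p.max(0))
cv2.imwrite("pics/w6.png",w[...,::-1])
E
```

```text
[0.5413 0.3037 0.0972] [ 0.7072 -0.707  -0.0002 -0.0002] 7.8667
[243 244 245 246 247]
[ 276  234   64   56 2699] [307.0641 261.4027] [0.5382 0.3061 0.121 ]
[ 317  333   48   26 1020] [341.0029 344.0157] [0.5568 0.2518 0.121 ]
0.296 [279.7906 250.0718] [343.2702 305.8463]
0.3 [279.523  243.0402] [343.4616 299.6239]
0.304 [279.2514 235.9029] [343.6558 293.3136]
0.308 [278.9758 228.6578] [343.8528 286.9136]
```

{"op": "apply_moves", "data": {
  "commands": [
    [0.7, [-0.02, 0.04, 0], [0, 0, 0]],
    [0.7, [0, 0, 0], [0, 0, 0]],
    [0, [0, 0, 0], [0, 0, 0]],
    [0, [0, 0, 0], [0, 0, 0]],
    [0, [0, 0, 0], [0, 0, 0]],
    [0, [0, 0, 0], [0, 0, 0]],
    [0, [0, 0, 0], [0, 0, 0]],
    [0, [0, 0, 0], [0, 0, 0]]
  ],
  "force": 35
}}

```text
clock: 8.58
position: [0.5383, 0.3037, 0.0908]
tool_rot: [0.707, -0.707, -0.0, -0.0]
ft_force: [0.1, -0.4, 0.2]
width: 0.352
```

{"op": "apply_moves", "data": {
  "commands": [
    [0, [0, 0, 0], [0, 0, 0]],
    [0, [0, 0, 0], [0, 0, 0]]
  ]
}}

```text
clock: 8.75
position: [0.5383, 0.3037, 0.0908]
tool_rot: [0.707, -0.707, -0.0, -0.0]
ft_force: [-0.7, -0.1, -0.1]
width: 0.355
```

The jaws stopped at 33 mm, on the cap, with no side force. Lifting.

{"op": "apply_moves", "data": {
  "commands": [
    [0, [0, -0.06, 0], [0, 0, 0]],
    [0, [0, -0.12, 0], [0, 0, 0]],
    [0, [0, -0.16, 0], [0, 0, 0]],
    [0, [0, -0.16, 0], [0, 0, 0]],
    [0, [0, -0.16, 0], [0, 0, 0]],
    [0, [0, -0.2, 0], [0, 0, 0]],
    [0, [0, -0.2, 0], [0, 0, 0]],
    [0, [0, 0, 0], [0, 0, 0]]
  ]
}}

```text
clock: 9.42
position: [0.5393, 0.3042, 0.2571]
tool_rot: [0.708, -0.706, -0.003, -0.002]
ft_force: [-0.0, 0.3, 1.0]
width: 0.352
```

```bash
python3 - <<'E'
from h import *
s=observe();print(s["position"],s["tool_rot"],s["width"],s["ft_force"])
a=get_image("side");b=get_image("scene")
p=s["position"];tip=p-np.r_[0,0,.086]
print(proj("side",[tip,p]),proj("scene",[tip,p]))
for c in("side","scene"):
  print([(d["centre"],d["confidence"]) for d in models.tip_of(c,"tube_tall")])
cv2.imwrite("pics/s7.png",np.hstack([cv2.resize(a[20:220,210:360],(390,520)),cv2.resize(b[90:250,340:460],(390,520))])[...,::-1])
E
```

```text
[0.5393 0.3042 0.2571] [ 0.7084 -0.7058 -0.0025 -0.0025] 0.352280522226523 [-0.0157  0.3437  1.0101]
[[281.1503 114.069 ]
 [278.7946  86.2466]] [[427.4407 160.0281]
 [435.509  135.3378]]
[([271.3, 145.5], 0.92), ([277.0, 112.1], 0.77)]
[([433.4, 191.5], 0.9), ([429.5, 159.3], 0.77)]
```

View pics/s7.png

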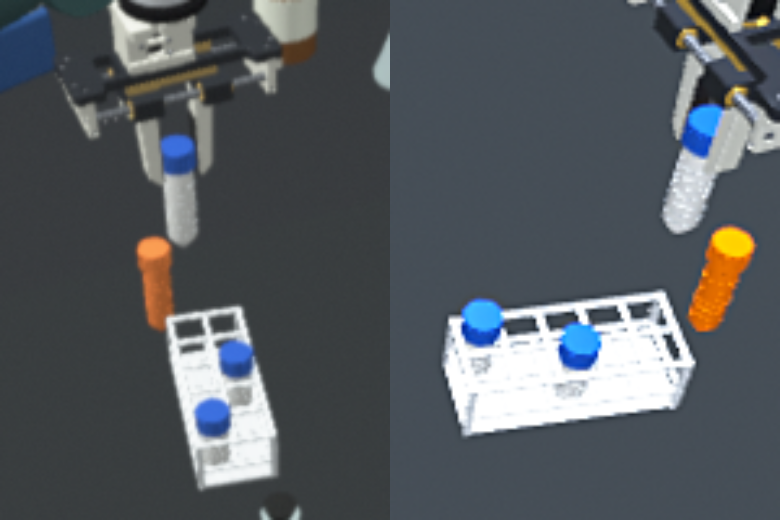

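The tall tube is gripped upright, clear of the rack, and the short tubes and the orange one are undisturbed. Its tip matches my prediction within 2 px. Carrying it over the cup.

{"op": "apply_moves", "data": {
  "commands": [
    [0, [0.026, 0, -0.15], [0, 0, 0]],
    [0, [0.026, 0, -0.263], [0, 0, 0]],
    [0, [0.026, 0, -0.263], [0, 0, 0]],
    [0, [0.026, 0, -0.263], [0, 0, 0]],
    [0, [0.026, 0, -0.263], [0, 0, 0]],
    [0, [0.026, 0, -0.263], [0, 0, 0]],
    [0, [0.026, 0, -0.263], [0, 0, 0]],
    [0, [0.026, 0, -0.263], [0, 0, 0]]
  ]
}}

```text
clock: 10.28
position: [0.5688, 0.0031, 0.2484]
tool_rot: [0.707, -0.707, 0.001, 0.001]
ft_force: [0.9, -0.3, -1.0]
width: 0.355
```

{"op": "apply_moves", "data": {
  "commands": [
    [0, [0.026, 0, -0.263], [0, 0, 0]],
    [0, [0.026, 0, -0.263], [0, 0, 0]],
    [0, [0.026, 0, -0.263], [0, 0, 0]],
    [0, [0.026, 0, -0.263], [0, 0, 0]],
    [0, [0, 0, -0.14], [0, 0, 0]],
    [0, [0, 0, 0], [0, 0, 0]],
    [0, [0, 0, 0], [0, 0, 0]],
    [0, [0, 0, 0], [0, 0, 0]]
  ]
}}

```text
clock: 10.95
position: [0.5848, -0.1733, 0.2487]
tool_rot: [0.707, -0.707, 0.001, 0.0]
ft_force: [-0.1, -0.0, 0.1]
width: 0.354
```

```bash
python3 - <<'E'
from h import *
s=observe();print(s["position"],s["tool_rot"],s["width"],s["ft_force"])
a=get_image("side");b=get_image("scene")
p=s["position"];tip=p-np.r_[0,0,.086]
print("pred tip",proj("side",[tip]),proj("scene",[tip]))
for c in("side","scene"):
 for n in ("tube_tall","mixer_seat","rocker_front"):
  print(c,n,[(d["centre"],d["confidence"]) for d in models.tip_of(c,n)])
S=np.array([.586,-.168,.1]);th=np.linspace(0,6.28,60)
rim=np.c_[S[0]+.026*np.cos(th),S[1]+.026*np.sin(th),th*0+.121]
out=[]
for c,im,(r,q) in(("side",a,(180,310)),("scene",b,(170,190))):
    im=im[r:r+130,q:q+130].copy();im=cv2.resize(im,None,fx=3,fy=3,interpolation=cv2.INTER_CUBIC)
    for u in (proj(c,rim)-[q,r])*3+1: cv2.circle(im,tuple(int(v) for v in u),1,(255,0,0),-1)
    out.append(im)
cv2.imwrite("pics/s8.png",np.hstack(out)[...,::-1])
E
```

```text
[ 0.5848 -0.1733  0.2487] [ 0.7074 -0.7068  0.0005  0.0005] 0.3538260110113585 [-0.139  -0.0207  0.1088]
pred tip [[383.4402 250.9798]] [[251.4934 228.7893]]
side tube_tall [([381.2, 247.1], 0.62)]
side mixer_seat [([380.2, 267.5], 0.83), ([305.3, 344.9], 0.72)]
side rocker_front [([284.2, 380.6], 0.66), ([348.0, 305.2], 0.54)]
scene tube_tall [([435.5, 189.7], 0.93), ([251.4, 227.0], 0.54)]
scene mixer_seat [([251.1, 246.0], 0.68), ([205.2, 195.0], 0.44)]
scene rocker_front [([231.4, 226.6], 0.63), ([191.0, 190.1], 0.58)]
```

View pics/s8.png

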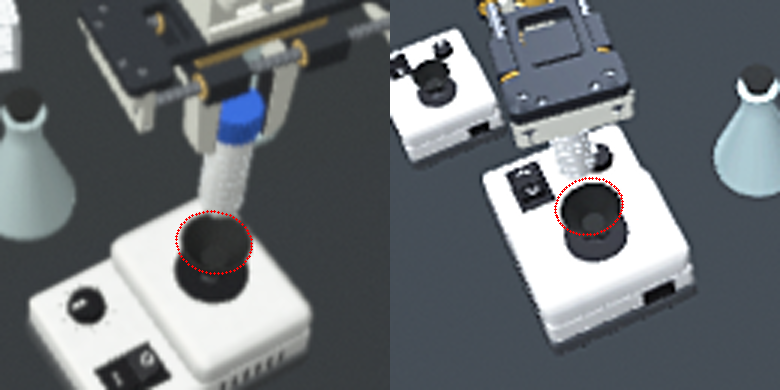

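The rim predicted for a seat at (0.586,-0.168) lies on the real rim in both views: side about (381,260), scene about (257,239). The tip is where expected, so a 5 mm shift in y is enough before lowering.

{"op": "apply_moves", "data": {
  "commands": [
    [0, [0.007, 0.08, 0.035], [0, 0, 0]],
    [0, [0, 0.1, 0], [0, 0, 0]],
    [0, [0, 0.1, 0], [0, 0, 0]],
    [0, [0, 0.06, 0], [0, 0, 0]],
    [0, [0, 0.03, 0], [0, 0, 0]],
    [0, [0, 0, 0], [0, 0, 0]],
    [0, [0, 0, 0], [0, 0, 0]]
  ]
}}

```text
clock: 11.93
position: [0.5861, -0.1686, 0.1942]
tool_rot: [0.707, -0.707, 0.0, 0.0]
ft_force: [-0.2, 0.3, -0.5]
width: 0.352
```

{"op": "apply_moves", "data": {
  "commands": [
    [0, [0, 0.025, 0], [0, 0, 0]],
    [0, [0, 0.025, 0], [0, 0, 0]],
    [0, [0, 0, 0], [0, 0, 0]]
  ]
}}

```text
clock: 12.18
position: [0.586, -0.1686, 0.1862]
tool_rot: [0.707, -0.707, 0.0, 0.0]
ft_force: [-0.5, 0.4, -0.7]
width: 0.355
```

{"op": "apply_moves", "data": {
  "commands": [
    [0, [0, 0.015, 0], [0, 0, 0]],
    [0, [0, 0, 0], [0, 0, 0]]
  ]
}}

```text
clock: 12.35
position: [0.5862, -0.1686, 0.1846]
tool_rot: [-0.707, 0.707, 0.0, 0.0]
ft_force: [-0.9, -0.4, 3.7]
width: 0.355
```

{"op": "apply_moves", "data": {
  "commands": [
    [0, [0, 0.015, 0], [0, 0, 0]],
    [0, [0, 0.012, 0], [0, 0, 0]],
    [0, [0, 0, 0], [0, 0, 0]]
  ]
}}

```text
clock: 12.6
position: [0.5862, -0.1686, 0.1806]
tool_rot: [-0.707, 0.707, 0.0, 0.0]
ft_force: [-1.8, -0.3, 6.3]
width: 0.357
```

{"op": "apply_moves", "data": {
  "commands": [
    [0, [0, 0.012, 0], [0, 0, 0]],
    [0, [0, 0, 0], [0, 0, 0]]
  ]
}}

```text
clock: 12.77
position: [0.5862, -0.1686, 0.179]
tool_rot: [-0.707, 0.707, 0.0, 0.0]
ft_force: [-0.7, 0.4, 7.3]
width: 0.355
```

{"op": "apply_moves", "data": {
  "commands": [
    [0, [0, 0.01, 0], [0, 0, 0]],
    [0, [0, 0, 0], [0, 0, 0]]
  ]
}}

```text
clock: 12.93
position: [0.5863, -0.1687, 0.1777]
tool_rot: [-0.707, 0.707, 0.0, 0.0]
ft_force: [-2.5, 0.5, 7.9]
width: 0.352
```

{"op": "apply_moves", "data": {
  "commands": [
    [0, [0, 0.004, 0], [0, 0, 0]],
    [0, [0, 0, 0], [0, 0, 0]]
  ]
}}

```text
clock: 13.1
position: [0.5864, -0.1687, 0.1776]
tool_rot: [-0.707, 0.707, 0.0, 0.0]
ft_force: [-1.9, 0.3, 10.0]
width: 0.353
```

{"op": "apply_moves", "data": {
  "commands": [
    [0, [0, 0.004, 0], [0, 0, 0]],
    [0, [0, 0, 0], [0, 0, 0]],
    [0, [0, 0, 0], [0, 0, 0]]
  ]
}}

```text
clock: 13.35
position: [0.5864, -0.1688, 0.1775]
tool_rot: [-0.707, 0.707, 0.001, 0.001]
ft_force: [-3.1, 0.9, 13.8]
width: 0.352
```

{"op": "apply_moves", "data": {
  "commands": [
    [0, [-0.007, 0.002, 0], [0, 0, 0]],
    [0, [0, 0, 0], [0, 0, 0]],
    [0, [0, 0, 0], [0, 0, 0]],
    [0, [0, 0, 0], [0, 0, 0]],
    [0, [0, 0, 0], [0, 0, 0]],
    [0, [0, 0, 0], [0, 0, 0]]
  ]
}}

```text
clock: 13.85
position: [0.5858, -0.1688, 0.1775]
tool_rot: [-0.707, 0.707, 0.001, 0.001]
ft_force: [-0.5, 0.1, 14.2]
width: 0.352
```

```bash
python3 - <<'E'
from h import *
f=[]
for c in("side","scene")*3: 
    im=get_image(c); f.append(observe()["ft_force"])
    if len(f)==1:a=im
    if len(f)==2:b=im
print(np.array(f),observe()["position"],observe()["moment"])
cv2.imwrite("pics/s9.png",np.hstack([cv2.resize(a[170:340,250:420],(400,400)),cv2.resize(b[150:300,190:340],(400,400))])[...,::-1])
E
```

```text
[[-0.5895  0.2472 14.3799]
 [ 0.3257  1.5114 14.5171]
 [ 0.2804  0.0394 14.3737]
 [ 0.8629  0.298  14.0909]
 [-1.1778  0.3358 14.8664]
 [ 0.1613  0.3958 13.8828]] [ 0.5858 -0.1688  0.1775] [ 0.049   0.023  -0.0039]
```

View pics/s9.png

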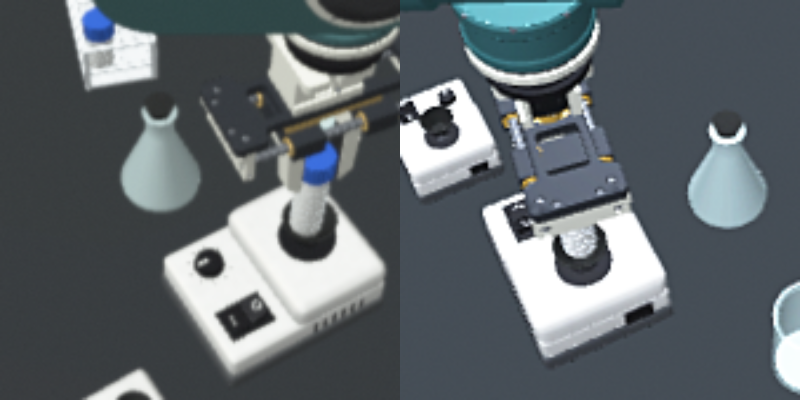

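The tube stands upright in the cup with the head down. The push is a steady 14 N or so, with almost no side load. Handing in.

```bash
python3 -c "
from bench import *
print(order.finish_job())"
```

```text
the job is handed in; nothing more can be done
None
```

The job is handed in: the rocker is in touch mode, and the tall tube is still gripped upright, holding the sprung head down on its stop. It took about 14 s of the 58 s allowed.

- **Rocker:** I pressed its front end with shut fingers until the force rose to 15 N at 62 mm above the bench. The wrist picture then showed the front face level.
- **Tube:** I gripped the tall tube by its cap at 35 N, lifted it clear of the rack and lowered it straight into the larger mixer's cup.
- **Head:** Contact came at about 185 mm TCP height. The force followed the spring over the 8 mm travel, then climbed steeply on the stop at 177.5 mm.
- **Last checks:** The push was steady at 14–15 N. Side force was about 1 N or less, after I eased a 3 N side load by shifting 1 mm. The tool was vertical, and the tube looked upright and seated in the last pictures.
- **Left alone:** I never touched the short tubes, flask, beaker or orange tube. The last pictures show the flask standing, but the rack and beaker only in part. The two short tubes were last seen in place just after the lift.

Nothing failed. Estimates of the seat position differed by up to about 15 mm between single views. I settled it by matching the cup's rim in the side and scene pictures.

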